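# Turn the drinks cart's wheel until its tyre valve is at the top

### The job

The bar's folding drinks cart lies on the table with one wheel standing free in the air, its tyre waiting to be pumped up. Reach in between the spokes with the fingertips and push on the spokes, without pinching or forcing them, to turn the wheel until the tyre valve is at the very top of the wheel, straight above the hub, and leave the wheel standing still there. Push on the spokes only, not on the dirty tyre or the valve stem, do not lift or shove the cart, and leave the other things on the table where they are.

Things in the scene. Friction and masses are not known exactly. Their poses are not given: they have to be found in the camera images.
- cart: Folding two-wheeled crate cart, about 6 kg, loose, lying on the table on its load side. Origin: on the table directly below the middle of the mounted wheel. x axis: level, along the axle, from the wheel to the frame (away from the robot, within 20 degrees), z up. The frame (rails, handle, toe plate) is below 35 mm, at x 70 to 360, y -155 to 535 mm. Nothing of it is in front of the wheel.
- axle (a point): Point on the 16 mm steel axle, 85 mm behind the wheel's middle plane, 165 mm above the table, fixed to the cart. Here a dark bracket of 16 mm tube carries the axle: it rises from the rail at the cart's y = -100 and 140 mm. Less than 65 mm behind the wheel's middle plane there is nothing but the axle.
- hub (a point): Centre of the mounted wheel, on the axle, 165 mm above the table, in the wheel's middle plane. Turns with the wheel: x axis along the axle, parallel to the cart's x; z axis from the hub to the valve. White plastic hub, 44 mm diameter, 74 mm long, with a black cap of 26 mm diameter reaching 45 mm in front of the middle plane.
- spoke (a point): Point in the middle of one of the five white spokes, 50 mm from the axle. The spokes stand at 36, 108, 180, 252, 324 degrees from the valve; this is the one at 36, clockwise seen from the robot. Each is 14 mm wide and 44 mm deep along the axle (22 either side of the middle plane) out to 60 mm radius, then 12 by 32 mm to the rim (inner radius 92). The gaps are open right through.
- wheel (a joint): Angle of the wheel, rad: 0 (or a whole turn) with the valve at the very top, growing clockwise seen from the robot's side (looking along the cart's x), so at pi/2 the valve is on the cart's -y side. No stops. A stiff hub, about 0.3 N m of friction (5 N on a spoke 60 mm from the axle), keeps it where it is left. Starts between 2.2 and 4.08 rad, the valve low on either side.
- tyre: Black tyre on the mounted wheel, not to be pushed on: 294 mm outer diameter, 206 mm inner diameter, round section of 44 mm (22 mm either side of the middle plane). Its origin and axes are those of hub.
- valve: Straight valve stem of black rubber with a brass end, not to be pushed on: in the wheel's middle plane, pointing from the rim (92 mm radius) to the hub, 34 mm long, 8 to 13 mm in diameter. Its origin and axes are those of hub; the stem lies along z from 58 to 92 mm.
- valve_tip (a point): Brass tip of the valve stem, 58 mm from the axle.
- spare: Bystander, loose: the cart's other wheel without its tyre, white plastic, 206 mm in diameter, 74 mm high at the hub, lying flat. Origin at the centre of its underside.
- tin: Bystander, loose: steel shaker tin, 90 mm in diameter, 170 mm tall, standing. Origin at the centre of its underside.
- jigger: Bystander, loose: steel bar measure shaped like an hourglass, 47 mm in diameter, 95 mm tall, standing. Origin at the centre of its underside.
- pump: Bystander, loose: hand pump, aluminium and black plastic, 260 mm long along its x axis, 30 mm thick, lying. Origin under its middle.

How it is judged:
By the outcome, as a careful person would: the job done as asked, in the order asked, and still so for the second after the job is handed in, with the robot touching nothing.
It also fails if it takes over 69 s, if anything falls off the work surface, if the arm or the gripper's body presses on something with over 40 N, if the wrist force passes 120 N, or if a joint passes its speed limit or range.

### The arm

A 6-joint arm with a two-finger parallel gripper is mounted at the origin on the work surface. World frame = base frame: x ahead of the robot, y to its left, z up, the work surface at z = 0. Lengths are in m, angles in rad, forces in N, time in s.
With the tool pointing down it reaches from about 0.275 to 0.875 m from the base axis. Payload 12.5 kg.
Tool frame: the origin (TCP) lies at the very end of the fingers, on their centre line; the grasp point (between the pads) lies 19 mm behind it; z points along the fingers, y is the line along which they close (so a half turn about z gives the same grasp; the last joint's range is limited). The gripper opens to 85 mm and grips with 20 to 120 N. Pads are 22 mm wide; open, the fingers measure 114 mm over their backs; the gripper's body (76 mm by 85 mm) begins 54 mm behind the grasp point. The pads swing forward as they close: fully open they stand 13 mm farther back than shut.
Start: joints at [1.095, 0.351, 1.652, -0, 1.139, -0.085], TCP at [0.209, 0.509, 0.231] pointing down, gripper open.
Joint ranges: [-2.75, 2.75], [-0.79, 2.1], [0.01, 2.65], [-1.57, 4.71], [0.07, 3.14], [-2.87, 2.87]. Speed limits (rad/s): [2.22, 2.22, 2.79, 3.14, 3.14, 3.14].

### API

Orientations are given as a rotation vector (axis times angle).
In Python, from rig import readout, optics, arm gives the robot as it stands. The module is installed in compiled form; this text tells all that it offers.
- The arm moves only by the tool step_arm, never from a script. Its argument "commands" is a list that holds one entry, the list of rows, each a list of 7 numbers: the opening, from 0 (shut) to 1 (fully open), then the shift along the tool's x, y, z in cm, then the turn, a rotation vector about the tool's x, y, z in rad. In form: [[[claw, tx, ty, tz, wx, wy, wz], ...]]. A call has 1 to 10 rows; each row is the pose to reach, as a shift and turn from the pose commanded when the call began, along the tool's axes at that moment; what a row does not reach only later rows make up. A row lasts 1/12 s, in which the tool goes at most 41.7 mm and 7.16 degrees, less where a joint would pass 70% of its speed; a pose out of reach is approached as far as the arm can. A call with a gripper value outside its range is refused whole. The fingers move at their own pace and stop on an object; "force" is the grip in N (left out, the last holds). Time passes only in rows, so rows that repeat a pose let the fingers close. It gives the time, the measured TCP pose, the force, the opening and the grip force at its end, in the units of the state.
- readout.read_state(): the state, without advancing time (a new reading comes with each control period).
- optics.camera(name): name is "scene" or "top"; returns a dict with "frame" (384x512x3 uint8, red, green, blue), "K" (3x3 intrinsics, pixels), "rvec" (rotation vector, rad) and "tvec" (3), from world to camera coordinates, as OpenCV has them. Camera axes: x right, y down, z forward; pixel columns grow to the right and rows downward; lengths in m; the calibration is good to about 2 mm. A picture is of the moment at which its call begins. There is no depth.
- arm.close_job(): hands the job in; it is judged then, once.
Trained networks look in a picture, given as the dict that the camera call returned (one of the last four; its "shot" number tells which), for a name from the list of things; names that differ only in an ending like _2 or _b are one class to them, and where a whole thing is asked for, a point or a joint stands for the part that bears it (a point fixed in the world has none). Each returns a list of dicts, best first, with "confidence" (0 to 1); they miss things now and then, are a little off and sometimes report something else, mostly with a low value. They report only what shows in the picture. A call takes as long as a camera call.
- optics.spot_in(target, picture): "point" ([x, y, z] in m, in the coordinates of the camera as it stood for that picture, good to about 4 mm: the middle of the surface that is visible of it).
- optics.masks_of(target, picture): "region" (384x512 bool, what is visible of it).
- optics.mark_of(target, picture): "point" ([x, y, z] in m, in the coordinates of the camera as it stood for that picture, good to about 4 mm: a listed point, or the origin of a listed thing).
The state is a dict: "time": time; "joint_positions": joint angles; "joint_velocities": joint speeds; "joint_efforts": joint torques, N m; "tcp_pos": TCP position; "eef_rot": TCP orientation; "ft_force": force on the tool from outside, world axes, zero at the start; "wrist_torque": the same for the moment, N m; "gripper_width": finger opening in m; "grasp_force": force on a finger pad.
Only numpy, scipy, OpenCV 4.12 (cv2) and the standard library are available. Lean on these libraries where they do the work, as an engineer would, in place of code of your own. Each camera call takes 0.05 s, during which the arm holds its last target. There are 200 camera calls.

## Working session

There is one attempt and no reset: what is moved stays moved. The work goes in short steps, Python scripts to look and compute and a tool call to move; the robot and the scene stay as the last step left them, time stands still between calls to the robot, and variables do not carry over. Pictures are saved under pics/ and viewed, at most 10 in all, crops included, and the job is handed in when it is done.

Besides the shell and the picture viewer there is one more tool, called as name(argument=value, ...), one argument or row to a line, values as JSON. step_arm: Moves the arm, as the interface text tells. Its arguments: {"type":"object","properties":{"commands":{"type":"array"},"force":{"type":"number"}},"required":["commands"]}

```bash
mkdir -p pics
cat > h.py <<'E'
import numpy as np, cv2
from rig import readout, optics, arm
def w(pic,p):
    R=cv2.Rodrigues(np.array(pic["rvec"],float))[0]
    return R.T@(np.array(p)-np.array(pic["tvec"]).ravel())
def shot(n,name=None):
    p=optics.camera(n)
    if name: cv2.imwrite(f"pics/{name}.png",p["frame"][:,:,::-1])
    return p
def marks(p,names,f=None):
    for t in names:
        for d in (f or optics.mark_of)(t,p)[:2]:
            print(t,np.round(w(p,d["point"]),3),round(d["confidence"],2))
E
python3 - <<'E'
from h import *
np.set_printoptions(suppress=True)
s=readout.read_state(); print({k:np.round(v,3) for k,v in s.items()})
for c in("scene","top"):
    p=shot(c,c+"0"); print(c,w(p,[0,0,0]))
    marks(p,["cart","axle","hub","spoke","valve_tip","valve","spare","tin","jigger","pump"])
a=cv2.imread("pics/scene0.png")
E
```

```text
{'time': np.float64(0.0), 'joint_positions': array([ 1.095,  0.351,  1.652, -0.   ,  1.139, -0.085]), 'joint_velocities': array([ 0.   , -0.001, -0.   ,  0.   , -0.   ,  0.001]), 'joint_efforts': array([  0.   , -50.611, -29.14 ,  -0.   ,   0.005,   0.   ]), 'tcp_pos': array([0.209, 0.508, 0.231]), 'eef_rot': array([-0.61 , -3.082,  0.002]), 'ft_force': array([-0.821, -0.22 , -0.717]), 'wrist_torque': array([ 0.042, -0.001,  0.022]), 'grasp_force': np.float64(0.0), 'gripper_width': np.float64(0.085)}
scene [1.19939062 0.60472229 1.20834543]
cart [ 0.598 -0.019 -0.003] 0.61
axle [ 0.682 -0.013  0.163] 0.64
hub [ 0.6   -0.02   0.167] 0.72
hub [ 0.596 -0.022  0.163] 0.45
spoke [0.591 0.004 0.12 ] 0.74
spare [ 0.477 -0.449 -0.   ] 0.96
tin [ 0.277 -0.284  0.001] 0.8
jigger [0.363 0.222 0.003] 0.62
pump [0.306 0.452 0.002] 0.7
top [ 0.23995303 -0.02083649  1.43239876]
cart [ 0.603 -0.019  0.003] 0.92
axle [ 0.685 -0.009  0.168] 0.97
hub [ 0.599 -0.016  0.166] 0.98
hub [ 0.277 -0.285  0.001] 0.45
spoke [0.597 0.002 0.118] 0.96
valve_tip [ 0.603 -0.021  0.167] 0.74
spare [ 0.478 -0.443 -0.001] 0.89
tin [ 0.279 -0.29   0.002] 0.7
jigger [ 0.369  0.221 -0.001] 0.51
pump [0.314 0.456 0.   ] 0.78
```

View pics/scene0.png

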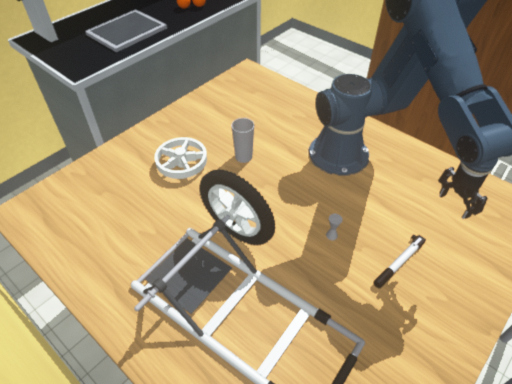

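View pics/top0.png

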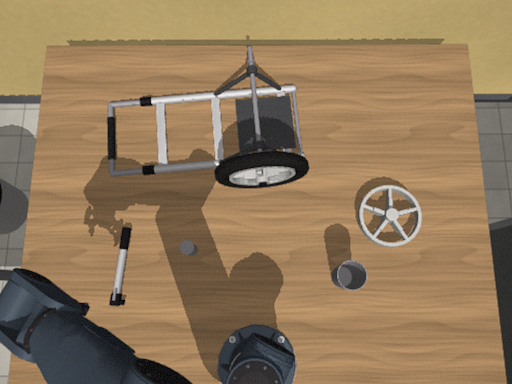

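The cart and the tyre are in plain view: wheel near (240,205) in the scene picture and (262,170) in the top one. I'll zoom in on the wheel to read its angle.

Run:
```python
from h import *
a=cv2.imread("pics/scene0.png")[160:255,190:285]
b=cv2.imread("pics/top0.png")[140:200,205:320]
a=cv2.resize(a,(400,400),interpolation=cv2.INTER_CUBIC); b=cv2.resize(b,(400,209),interpolation=cv2.INTER_CUBIC)
im=np.zeros((400,800,3),np.uint8); im[:,:400]=a; im[:209,400:]=b
cv2.imwrite("pics/crop0.png",im)
# yaw: fit tyre ellipse rim / wheel orientation over predicted silhouettes
p=[shot("scene"),shot("top")]
for q in p: marks(q,["axle","hub","spoke","valve","tyre","wheel"])
ms=[]
for q in p:
    r=optics.masks_of("tyre",q); print(r[0]["confidence"] if r else None); ms.append(r[0]["region"] if r else None)
from scipy.optimize import least_squares
t=np.linspace(0,2*np.pi,120,endpoint=False)
def hull(v,q):
    x,y,yaw=v; pts=[]
    for ph in np.linspace(0,2*np.pi,12,endpoint=False):
        r=.125+.022*np.cos(ph); d=.022*np.sin(ph)
        L=np.c_[np.full(120,d),r*np.sin(t),r*np.cos(t)]; c,s=np.cos(yaw),np.sin(yaw)
        pts.append(np.c_[x+c*L[:,0]-s*L[:,1],y+s*L[:,0]+c*L[:,1],.165+L[:,2]])
    P=cv2.projectPoints(np.vstack(pts),q["rvec"],q["tvec"],q["K"],None)[0][:,0].astype(np.float32)
    return cv2.convexHull(P)
def cost(v):
    f=0
    for q,m in zip(p,ms):
        if m is None: continue
        h=hull(v,q); c=cv2.findContours(m.astype(np.uint8),0,1)[0]; c=max(c,key=len)
        hm=cv2.convexHull(c)
        A=np.zeros((384*2,512*2),np.uint8);B=A.copy()
        cv2.fillConvexPoly(A,np.int32(h*2*16),1,shift=4);cv2.fillConvexPoly(B,np.int32(hm*2),1)
        f+=(A!=B).sum()
    return f
from scipy.optimize import minimize
r=minimize(cost,[.6,-.018,.08],method="Nelder-Mead",options=dict(initial_simplex=[[.6,-.018,.08],[.61,-.018,.08],[.6,-.008,.08],[.6,-.018,.2]]))
print(r.x,r.fun)
```

```text
axle [ 0.681 -0.012  0.162] 0.69
hub [ 0.595 -0.018  0.169] 0.65
spoke [0.592 0.002 0.124] 0.65
tyre [ 0.598 -0.025  0.165] 0.57Traceback (most recent call last):
  File "<stdin>", line 9, in <module>
  File "h.py", line 12, in marks
    for d in (f or optics.mark_of)(t,p)[:2]:
             ~~~~~~~~~~~~~~~~~~~~~^^^^^
ValueError: it knows: axle, cart, hub, jigger, pump, spare, spoke, tin, tyre, valve, valve_tip
```

View pics/crop0.png

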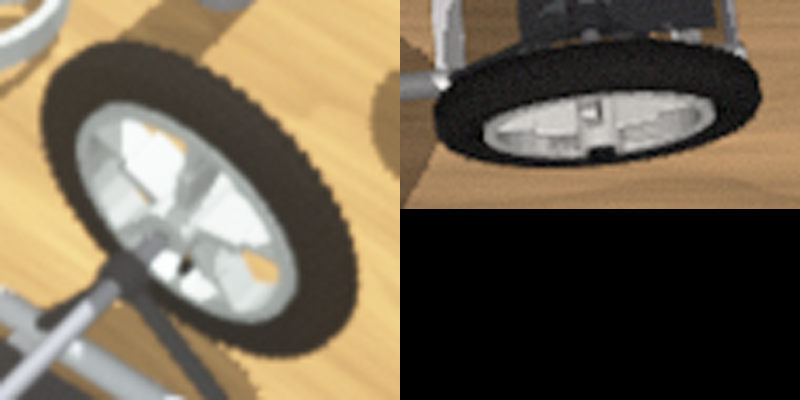

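```bash
cat > fit.py <<'E'
from h import *
from scipy.optimize import minimize
t=np.linspace(0,2*np.pi,120,endpoint=False)
def tow(v,L):
    x,y,yaw=v; c,s=np.cos(yaw),np.sin(yaw)
    return np.c_[x+c*L[:,0]-s*L[:,1],y+s*L[:,0]+c*L[:,1],.165+L[:,2]]
def prj(q,X): return cv2.projectPoints(X,q["rvec"],q["tvec"],q["K"],None)[0][:,0].astype(np.float32)
def fit(p,ms):
    T=[np.c_[np.full(120,.022*np.sin(a)),(.125+.022*np.cos(a))*np.sin(t),(.125+.022*np.cos(a))*np.cos(t)] for a in np.linspace(0,2*np.pi,12,endpoint=False)]
    T=np.vstack(T)
    def cost(v):
        f=0
        for q,m in zip(p,ms):
            if m is None: continue
            A=np.zeros((1536,2048),np.uint8); h=cv2.convexHull(prj(q,tow(v,T))); cv2.fillConvexPoly(A,np.int32((h+.5)*64),1,shift=4)
            f+=(A!=m).sum()
        return f
    M=[]
    for m in ms:
        B=None
        if m is not None:
            B=np.zeros((1536,2048),np.uint8)
            c=max(cv2.findContours(cv2.resize(m.astype(np.uint8),(2048,1536),interpolation=cv2.INTER_NEAREST),0,1)[0],key=len); cv2.fillConvexPoly(B,cv2.convexHull(c),1)
        M.append(B)
    ms=M
    return minimize(cost,[.6,-.018,.08],method="Nelder-Mead",options=dict(initial_simplex=[[.6,-.018,.08],[.61,-.018,.08],[.6,-.008,.08],[.6,-.018,.2]]))
E
python3 - <<'E'
from fit import *
p=[shot("scene"),shot("top")]
ms=[]
for q in p:
    r=optics.masks_of("tyre",q); print([ (round(d["confidence"],2),int(d["region"].sum())) for d in r]); ms.append(r[0]["region"] if r else None)
for sel in ([0,1],[0],[1]):
    r=fit([p[i] for i in sel],[ms[i] for i in sel]); print(sel,r.x.round(4),r.fun)
    if len(sel)==2: v=r.x
# photometric fit of the wheel angle
def poly(th,off,hw,r0,r1,d):
    a=th+off; n=np.array([0,-np.sin(a),np.cos(a)]); s=np.array([0,-np.cos(a),-np.sin(a)])
    return np.array([n*r+s*w+np.array([d,0,0]) for r,w in((r0,-hw),(r1,-hw),(r1,hw),(r0,hw))])
for deg in range(126,236,6):
    th=np.radians(deg); sc=[]
    q=p[0]; g=q["frame"].astype(float)
    sat=g.max(2)-g.min(2)
    m=np.zeros(g.shape[:2],np.uint8)
    for o in (36,108,180,252,324):
        cv2.fillConvexPoly(m,np.int32(prj(q,tow(v,poly(th,np.radians(o),.006,.025,.09,.018)))*16),1,shift=4)
    print(deg,round(sat[m>0].mean(),1), prj(q,tow(v,poly(th,0,.004,.058,.075,0))).mean(0).round(1))
# overlay
im=[]
for q,(x0,y0,W) in zip(p,((190,160,95),(205,120,115))):
    b=cv2.resize(q["frame"][y0:y0+W,x0:x0+W,::-1].copy(),(400,400),interpolation=cv2.INTER_CUBIC); s=400/W
    for o,c in((0,(0,0,255)),(36,(255,0,0)),(108,(0,200,0)),(180,(0,200,0)),(252,(0,200,0)),(324,(0,200,0))):
        for d in ((0,) if o==0 else (-.018,.018)):
            P=(prj(q,tow(v,poly(np.radians(168),np.radians(o),.006,.058 if o==0 else .022,.092,d)))+.5-[x0,y0])*s
            cv2.polylines(b,[np.int32(P)],True,c,1)
    im.append(b)
cv2.imwrite("pics/ov.png",np.hstack(im))
E
```

```text
[(0.88, 1973)]
[(0.94, 1674)]
[0, 1] [ 0.5996 -0.0172  0.0921] 3198.0
[0] [ 0.5989 -0.0181  0.0956] 1624.0
[1] [ 0.6004 -0.0173  0.094 ] 1401.0
126 5.0 [223.4 208.6]
132 4.4 [224.5 210.3]
138 4.5 [225.7 211.9]
144 5.1 [227.  213.4]
150 6.8 [228.4 214.9]
156 10.3 [229.9 216.4]
162 13.1 [231.5 217.7]
168 12.7 [233.1 219. ]
174 10.4 [234.7 220.2]
180 6.4 [236.3 221.2]
186 5.4 [238.  222.1]
192 5.3 [239.6 222.9]
198 5.0 [241.2 223.5]
204 4.4 [242.7 224. ]
210 4.5 [244.2 224.3]
216 5.1 [245.6 224.4]
222 6.8 [246.8 224.4]
228 10.3 [248.  224.2]
234 13.1 [249.1 223.8]
```

View pics/ov.png

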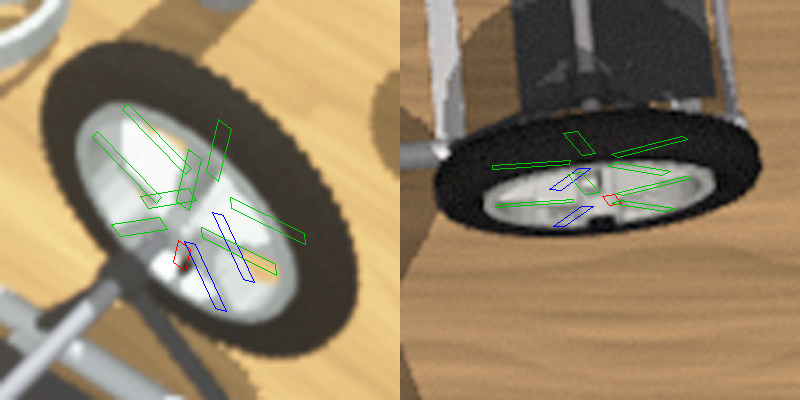

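```bash
cat > ang.py <<'E'
from fit import *
V=(.5996,-.0172,.093); S=4
def ring(r,d): return np.c_[np.full(120,d),r*np.sin(t),r*np.cos(t)]
def vec(a): return np.array([0,-np.sin(a),np.cos(a)]),np.array([0,-np.cos(a),-np.sin(a)])
def box(a,hw,r0,r1,hd):
    n,s=vec(a); return np.array([n*r+s*w+np.array([d,0,0]) for r in(r0,r1) for w in(-hw,hw) for d in(-hd,hd)])
def fillh(m,q,L,c,roi):
    P=(prj(q,tow(V,L))+.5-roi[:2])*S; cv2.fillConvexPoly(m,np.int32(cv2.convexHull(P)*16),c,shift=4)
def openmask(q,th,roi):
    n=roi[2]*S; m=np.full((n,n),255,np.uint8)
    for d in np.linspace(-.022,.022,9):          # see-through only inside rim at every depth
        k=np.zeros((n,n),np.uint8); fillh(k,q,ring(.092,d),255,roi); m&=k
    for o in (36,108,180,252,324):
        a=th+np.radians(o); fillh(m,q,box(a,.007,.02,.06,.022),0,roi); fillh(m,q,box(a,.006,.06,.095,.016),0,roi)
    fillh(m,q,np.vstack([ring(.022,-.037),ring(.022,.037)]),0,roi)
    fillh(m,q,box(th,.005,.058,.095,.005),0,roi)
    fillh(m,q,np.vstack([ring(.008,0),ring(.008,.12)]),0,roi)
    return cv2.resize(m,(roi[2],roi[2]),interpolation=cv2.INTER_AREA)/255.
def angle(q,roi,degs,show=False):
    f=q["frame"].astype(float); x,y,W=roi; f=f[y:y+W,x:x+W]; sat=(f.max(2)-f.min(2))/90; sat=np.clip(sat,0,1)
    n=np.zeros((W*S,W*S),np.uint8); fillh(n,q,ring(.085,0.0),1,roi); n=cv2.resize(n,(W,W),interpolation=cv2.INTER_AREA)>0
    r=[]
    for d in degs:
        o=openmask(q,np.radians(d),roi); r.append(((o-sat)[n]**2).sum())
    return np.array(r)
E
python3 - <<'E'
from ang import *
R=((190,160,95),(205,120,115)); D=np.arange(126,234,3)
for n,r in zip(("scene","top"),R):
    q=shot(n); c=angle(q,r,D); print(n,[(int(d),round(float(x),1)) for d,x in zip(D,c)])
    for d in (optics.mark_of("spoke",q)+optics.mark_of("valve_tip",q)+optics.spot_in("valve",q)+optics.spot_in("valve_tip",q)): print(w(q,d["point"]).round(3),d["confidence"])
q=shot("scene"); b=cv2.resize(q["frame"][160:255,190:285,::-1],(380,380),interpolation=cv2.INTER_CUBIC)
out=[b]
for d in (168,):
    o=openmask(q,np.radians(d),R[0]); o=cv2.resize(np.uint8(o*255),(380,380)); out.append(cv2.cvtColor(o,8))
cv2.imwrite("pics/cmp.png",np.hstack(out))
E
```

```text
Traceback (most recent call last):
  File "ang.py", line 21, in angle
    n=np.zeros((W*S,W*S),np.uint8); fillh(n,q,ring(.085,0.0),1,roi); n=cv2.resize(n,(W,W),interpolation=cv2.INTER_AREA)>0
                                    ~~~~~^^^^^^^^^^^^^^^^^^^^^^^^^^
  File "ang.py", line 8, in fillh
    P=(prj(q,tow(V,L))+.5-roi[:2])*S; cv2.fillConvexPoly(m,np.int32(cv2.convexHull(P)*16),c,shift=4)
                                                                    ~~~~~~~~~~~~~~^^^
cv2.error: OpenCV(4.12.0) /io/opencv/modules/imgproc/src/convhull.cpp:143: error: (-215:Assertion failed) total >= 0 && (depth == CV_32F || depth == CV_32S) in function 'convexHull'
```

step_arm(
  commands=[
    [[0, 0, 0, -4, 0, 0.12, 0], [0, 0, 0, -8, 0, 0.24, 0], [0, 0, 0, -12, 0, 0.36, 0], [0, 0, 0, -15, 0, 0.48, 0], [0, 0, 0, -15, 0, 0.6, 0], [0, 0, 0, -15, 0, 0.72, 0], [0, 0, 0, -15, 0, 0.84, 0], [0, 0, 0, -15, 0, 0.96, 0], [0, 0, 0, -15, 0, 1.08, 0], [0, 0, 0, -15, 0, 1.2, 0]],
  ],
)

```text
time: 2.53
tcp_pos: [0.2102, 0.5084, 0.3817]
eef_rot: [-0.378, -1.908, -0.262]
ft_force: [-0.5, -0.5, 0.1]
gripper_width: 0.0004
grasp_force: 0.0
```

```bash
sed -i 's/+.5-roi\[:2\])\*S/+.5-np.float32(roi[:2]))*S/; s/cv2.convexHull(P)/cv2.convexHull(np.float32(P))/' ang.py
cat > cmp.py <<'E'
from ang import *
R=((190,160,95),(205,120,115)); D=np.arange(126,234,3)
for n,r in zip(("scene","top"),R):
    q=shot(n); c=angle(q,r,D); print(n,[(int(d),round(float(x),1)) for d,x in zip(D,c)])
    for d in (optics.mark_of("spoke",q)+optics.mark_of("valve_tip",q)+optics.spot_in("valve",q)+optics.spot_in("valve_tip",q)): print(w(q,d["point"]).round(3),d["confidence"])
q=shot("scene"); b=cv2.resize(q["frame"][160:255,190:285,::-1],(380,380),interpolation=cv2.INTER_CUBIC)
out=[b]
for d in (168,):
    o=openmask(q,np.radians(d),R[0]); o=cv2.resize(np.uint8(o*255),(380,380)); out.append(cv2.cvtColor(o,8))
cv2.imwrite("pics/cmp.png",np.hstack(out))
s=readout.read_state(); print(s["joint_positions"].round(3),s["tcp_pos"].round(3),s["eef_rot"].round(3))
E
python3 cmp.py
```

```text
scene [(126, 66.3), (129, 66.2), (132, 65.0), (135, 63.8), (138, 61.7), (141, 58.3), (144, 54.4), (147, 50.6), (150, 48.4), (153, 47.4), (156, 46.6), (159, 44.0), (162, 40.0), (165, 33.7), (168, 26.5), (171, 20.5), (174, 18.4), (177, 22.5), (180, 30.0), (183, 39.1), (186, 48.7), (189, 55.1), (192, 62.7), (195, 65.1), (198, 66.3), (201, 66.2), (204, 65.0), (207, 63.8), (210, 61.7), (213, 58.3), (216, 54.4), (219, 50.5), (222, 47.8), (225, 46.3), (228, 45.6), (231, 45.3)]
[0.594 0.003 0.123] 0.77
top [(126, 2.7), (129, 2.7), (132, 2.7), (135, 2.7), (138, 2.7), (141, 2.7), (144, 2.7), (147, 2.7), (150, 2.7), (153, 2.7), (156, 2.7), (159, 2.7), (162, 2.7), (165, 2.7), (168, 2.7), (171, 2.7), (174, 2.7), (177, 2.7), (180, 2.7), (183, 2.7), (186, 2.7), (189, 2.7), (192, 2.7), (195, 2.7), (198, 2.7), (201, 2.7), (204, 2.7), (207, 2.7), (210, 2.7), (213, 2.7), (216, 2.7), (219, 2.7), (222, 2.7), (225, 2.7), (228, 2.7), (231, 2.7)]
[0.597 0.004 0.117] 0.69
[ 0.682  0.464  1.528  1.01   1.831 -0.594] [0.209 0.509 0.382] [-0.378 -1.915 -0.26 ]
```

View pics/cmp.png

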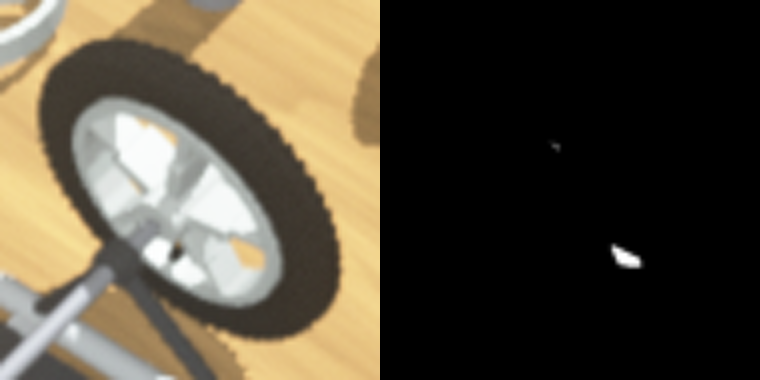

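Wheel fit: the centre is at (0.600, -0.017), yaw 0.093, angle about 173.5°. The dark valve spot at (234,222) agrees with this. I'll push the 65° spoke anticlockwise over the top.

```bash
cat > plan.py <<'E'
from h import *
from scipy.spatial.transform import Rotation as Ro
c,s=np.cos(.093),np.sin(.093)
RT=Ro.from_matrix(np.array([[0,s,c],[0,-c,s],[1,0,0.]]))   # tool x up, y right, z along axle
def W(x,y,z): return np.array([.5996+c*x-s*y,-.0172+s*x+c*y,.165+z])
def now(): 
    st=readout.read_state(); return np.array(st["tcp_pos"]),Ro.from_rotvec(st["eef_rot"]),st
def rel(P,R=RT):
    p,r,_=now(); return (r.inv().apply(P-p)*100).round(2),(r.inv()*R).as_rotvec().round(4)
E
python3 - <<'E'
from plan import *
print(np.round(RT.as_matrix(),3))
print(rel(W(-.05,-.064,.24)), W(-.05,-.064,.24))
p,r,_=now(); rv=(r.inv()*RT).as_rotvec(); print(np.linalg.norm(rv), r.apply(rv))
E
```

```text
[[-0.     0.093  0.996]
 [ 0.    -0.996  0.093]
 [ 1.     0.     0.   ]]
(array([-17.68, -41.77, -51.77]), array([-2.6179,  0.12  ,  0.4935])) [ 0.55575949 -0.08556673  0.405     ]
2.6666860745423193 [ 0.50248639 -0.07364515 -2.61788052]
```

step_arm(
  commands=[
    [[0, -0.8, -1.9, -2.3, -0.11, 0.005, 0.021], [0, -1.6, -3.8, -4.7, -0.22, 0.01, 0.042], [0, -2.4, -5.6, -7, -0.33, 0.015, 0.062], [0, -3.2, -7.5, -9.3, -0.44, 0.02, 0.083], [0, -4, -9.4, -11.6, -0.55, 0.025, 0.104], [0, -4.8, -11.3, -14, -0.66, 0.03, 0.125], [0, -5.6, -13.1, -16.3, -0.77, 0.035, 0.145], [0, -6.4, -15, -18.6, -0.88, 0.04, 0.166], [0, -7.2, -16.9, -21, -0.99, 0.045, 0.187], [0, -7.9, -18.8, -23.3, -1.1, 0.05, 0.208]],
  ],
)

```text
time: 3.92
tcp_pos: [0.3657, 0.2396, 0.3924]
eef_rot: [-1.265, -1.505, -1.171]
ft_force: [1.6, -0.5, 0.1]
gripper_width: 0.0003
grasp_force: 0.0
```

Run:
```python
from plan import *
print(rel(W(-.05,-.064,.24))); p,r,st=now(); print(p,st["joint_positions"].round(3),st["ft_force"])
```

```text
(array([ -8.7 ,  17.03, -32.47]), array([-1.5116,  0.0717,  0.2859]))
[0.36572826 0.23961181 0.39240895] [-0.175  0.087  2.12   1.271  1.595 -0.808] [ 1.60289376 -0.46167441  0.10713349]
```

step_arm(
  commands=[
    [[0, -0.7, 1.3, -2.4, -0.113, 0.005, 0.021], [0, -1.3, 2.6, -4.9, -0.226, 0.011, 0.043], [0, -2, 3.8, -7.3, -0.339, 0.016, 0.064], [0, -2.6, 5.1, -9.8, -0.452, 0.021, 0.086], [0, -3.3, 6.4, -12.2, -0.565, 0.027, 0.107], [0, -3.9, 7.7, -14.6, -0.678, 0.032, 0.128], [0, -4.6, 9, -17.1, -0.791, 0.037, 0.15], [0, -5.2, 10.2, -19.5, -0.904, 0.043, 0.171], [0, -5.9, 11.5, -22, -1.017, 0.048, 0.193], [0, -6.5, 12.8, -24.4, -1.13, 0.054, 0.214]],
  ],
)

```text
time: 4.75
tcp_pos: [0.5096, -0.004, 0.402]
eef_rot: [-2.0, -0.552, -1.967]
ft_force: [1.4, -0.3, 0.2]
gripper_width: 0.0003
grasp_force: 0.0
```

Run:
```python
from plan import *
print(rel(W(-.05,-.064,.24)),rel(W(-.05,-.064,-.012))); p,r,st=now(); print(p,st["joint_positions"].round(3),st["ft_force"])
```

```text
(array([-0.3 ,  9.36,  0.39]), array([-0.3811,  0.0194,  0.071 ])) (array([-25.43,   7.71,   1.2 ]), array([-0.3811,  0.0194,  0.071 ]))
[ 0.50956055 -0.00404871  0.40195173] [-0.582  0.027  2.319  1.925  1.187 -0.901] [ 1.38864834 -0.34493158  0.21689417]
```

step_arm(
  commands=[
    [[0, -0.1, 2.4, 0.1, -0.1, 0.005, 0.018], [0, -0.2, 4.8, 0.2, -0.2, 0.01, 0.036], [0, -0.2, 7.2, 0.3, -0.3, 0.015, 0.055], [0, -0.3, 9.4, 0.4, -0.381, 0.019, 0.071], [0, -4.3, 9.1, 0.5, -0.381, 0.019, 0.071], [0, -8.4, 8.8, 0.7, -0.381, 0.019, 0.071], [0, -12.5, 8.5, 0.8, -0.381, 0.019, 0.071], [0, -16.5, 8.3, 0.9, -0.381, 0.019, 0.071], [0, -20.5, 8, 1.05, -0.381, 0.019, 0.071], [0, -24, 7.8, 1.15, -0.381, 0.019, 0.071]],
  ],
)

```text
time: 5.58
tcp_pos: [0.5558, -0.0836, 0.1652]
eef_rot: [-2.171, -0.109, -2.171]
ft_force: [1.5, 0.3, -0.4]
gripper_width: -0.0005
grasp_force: 0.0
```

Run:
```python
from plan import *
print(rel(W(-.05,-.064,-.012))); p,r,st=now(); print(p,st["joint_positions"].round(3),st["ft_force"])
q=shot("top","t2"); cv2.imwrite("pics/t2.png",cv2.resize(q["frame"][100:384,120:440,::-1],(640,568)))
```

```text
(array([-1.22,  0.2 , -0.02]), array([-0.0062,  0.0003,  0.001 ]))
[ 0.55580187 -0.08355226  0.16521358] [-0.509  0.785  2.345  2.533  1.561 -1.565] [ 1.49941928  0.31968201 -0.42937036]
```

View pics/t2.png

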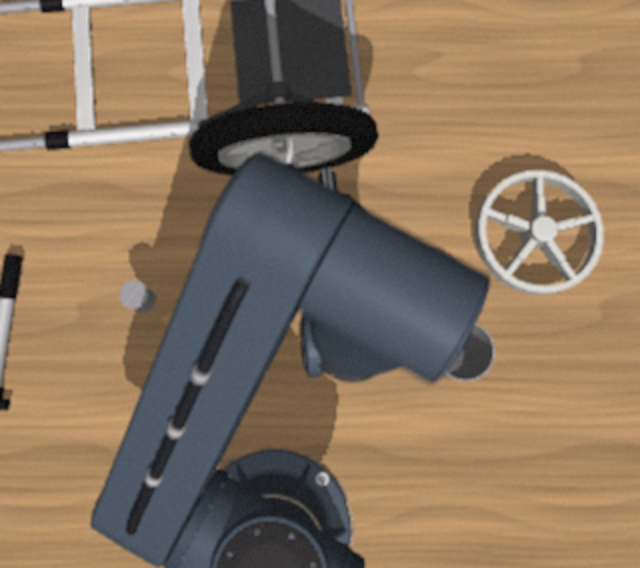

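step_arm(
  commands=[
    [[0, -1.2, 0.2, 0, 0, 0, 0], [0, -1.2, 0.2, 0, 0, 0, 0], [0, -1.2, 0.2, 1.5, 0, 0, 0], [0, -1.2, 0.2, 3, 0, 0, 0], [0, -1.2, 0.2, 4.5, 0, 0, 0], [0, -1.2, 0.2, 6, 0, 0, 0], [0, -1.2, 0.2, 6, 0, 0, 0]],
  ],
)

```text
time: 6.22
tcp_pos: [0.6182, -0.0795, 0.1595]
eef_rot: [-2.165, -0.113, -2.178]
ft_force: [0.2, 0.1, 0.1]
gripper_width: -0.0003
grasp_force: 0.0
```

Run:
```python
from plan import *
print(rel(W(.01,-.064,-.012))); p,r,st=now(); print(p,st["joint_positions"].round(3),st["ft_force"])
f=lambda a:(6.5*(np.cos(np.radians(a))-np.cos(np.radians(101))),6.5*(np.sin(np.radians(a))-np.sin(np.radians(101))))
for a in range(95,30,-6): print(a,np.round(f(a),1))
```

```text
(array([-0.65,  0.02, -0.28]), array([-0.0075, -0.0059,  0.0036]))
[ 0.61818098 -0.07953413  0.15948611] [-0.417  0.803  2.208  2.621  1.463 -1.509] [0.23081949 0.12392049 0.07818232]
95 [0.7 0.1]
89 [1.4 0.1]
83 [2.  0.1]
77 [ 2.7 -0. ]
71 [ 3.4 -0.2]
65 [ 4.  -0.5]
59 [ 4.6 -0.8]
53 [ 5.2 -1.2]
47 [ 5.7 -1.6]
41 [ 6.1 -2.1]
35 [ 6.6 -2.7]
```

step_arm(
  commands=[
    [[0, 0.7, 0.1, -0.2, 0, 0, 0], [0, 1.4, 0.1, -0.2, 0, 0, 0], [0, 2, 0.1, -0.2, 0, 0, 0], [0, 2.7, 0, -0.2, 0, 0, 0], [0, 3.4, -0.2, -0.2, 0, 0, 0], [0, 4, -0.5, -0.2, 0, 0, 0], [0, 4.6, -0.8, -0.2, 0, 0, 0], [0, 5.2, -1.2, -0.2, 0, 0, 0], [0, 5.7, -1.6, -0.2, 0, 0, 0], [0, 6.1, -2.1, -0.2, 0, 0, 0]],
  ],
)

```text
time: 7.05
tcp_pos: [0.6118, -0.0589, 0.2168]
eef_rot: [-2.171, -0.108, -2.171]
ft_force: [0.2, -4.4, -4.7]
gripper_width: 0.0003
grasp_force: 2.4
```

```bash
cat > st.py <<'E'
from plan import *
import sys
from ang import angle
p,r,st=now()
d=p-W(0,0,0); y=-s*d[0]+c*d[1]; x=c*d[0]+s*d[1]; print("cart x,r,a",x.round(4),np.hypot(y,d[2]).round(4),np.degrees(np.arctan2(-y,d[2])).round(1),"right,up",(-y).round(4),d[2].round(4))
print("rot err",(r.inv()*RT).as_rotvec().round(3),st["ft_force"].round(1),st["joint_positions"].round(2))
q=shot("scene"); D=np.arange(float(sys.argv[1]),float(sys.argv[2]),1.5); C=angle(q,(190,160,95),D); i=C.argmin(); print("angle",D[i],C[i].round(1),[(float(a),round(float(b),1)) for a,b in zip(D,C)][max(0,i-4):i+5])
m=[]
for k in ("spoke","valve_tip","hub","cart"):
    for d in optics.mark_of(k,q)[:1]:
        v=w(q,d["point"]); e=v-W(0,0,0); print(k,v.round(3),round(d["confidence"],2),np.degrees(np.arctan2(s*e[0]-c*e[1],e[2])).round(0))
E
python3 st.py 90 175
```

```text
cart x,r,a 0.0083 0.0671 39.4 right,up 0.0426 0.0518
rot err [-0.006  0.     0.001] [ 0.2 -4.4 -4.7] [-0.37  0.63  2.26  2.66  1.35 -1.46]
angle 132.0 15.8 [(126.0, 24.4), (127.5, 20.7), (129.0, 18.2), (130.5, 16.6), (132.0, 15.8), (133.5, 16.6), (135.0, 18.3), (136.5, 20.7), (138.0, 23.2)]
spoke [ 0.599 -0.031  0.115] 0.7 165.0
valve_tip [ 0.478 -0.447  0.003] 0.25 111.0
hub [ 0.598 -0.019  0.165] 0.75 83.0
cart [ 0.597 -0.019 -0.007] 0.6 180.0
```

step_arm(
  commands=[
    [[0, 0.4, -0.5, 0, 0, 0, 0], [0, 0.8, -1.1, 0, 0, 0, 0], [0, 1.1, -1.7, 0, 0, 0, 0], [0, 1.3, -2.4, 0, 0, 0, 0], [0, 1.5, -3, 0, 0, 0, 0], [0, 1.6, -3.7, 0, 0, 0, 0], [0, 1.6, -4.4, 0, 0, 0, 0], [0, 1.5, -5.1, 0, 0, 0, 0], [0, 1.4, -5.7, 0, 0, 0, 0], [0, 1.2, -6.4, 0, 0, 0, 0]],
  ],
)

```text
time: 8.13
tcp_pos: [0.6056, 0.0048, 0.2291]
eef_rot: [-2.169, -0.107, -2.173]
ft_force: [1.1, -5.9, -0.3]
gripper_width: 0.0
grasp_force: 2.4
```

```bash
python3 st.py 50 130
```

```text
cart x,r,a 0.008 0.0675 -18.5 right,up -0.0214 0.0641
rot err [-0.005 -0.002  0.001] [ 1.1 -5.9 -0.3] [-0.2   0.59  2.3   2.84  1.34 -1.5 ]
angle 68.0 29.8 [(62.0, 31.0), (63.5, 30.7), (65.0, 30.5), (66.5, 30.3), (68.0, 29.8), (69.5, 29.8), (71.0, 30.3), (72.5, 30.6), (74.0, 30.7)]
spoke [ 0.601 -0.065  0.15 ] 0.68 108.0
valve_tip [ 0.604 -0.073  0.183] 0.49 73.0
hub [ 0.601 -0.022  0.164] 0.56 107.0
cart [ 0.593 -0.021 -0.004] 0.65 179.0
```

step_arm(
  commands=[
    [[0, -0.3, -0.6, 0, 0, 0, 0], [0, -0.6, -1.2, 0, 0, 0, 0], [0, -1, -1.8, 0, 0, 0, 0], [0, -1.4, -2.3, 0, 0, 0, 0], [0, -1.9, -2.8, 0, 0, 0, 0], [0, -2.4, -3.2, 0, 0, 0, 0], [0, -3, -3.6, 0, 0, 0, 0], [0, -3.6, -3.9, 0, 0, 0, 0], [0, -4.2, -4.1, 0, 0, 0, 0], [0, -4.9, -4.3, 0, 0, 0, 0]],
  ],
)

```text
time: 9.22
tcp_pos: [0.6012, 0.0476, 0.1791]
eef_rot: [-2.169, -0.108, -2.172]
ft_force: [0.5, -3.1, 6.1]
gripper_width: 0.0002
grasp_force: 2.6
```

```bash
python3 st.py -5 40
```

```text
cart x,r,a 0.0076 0.0659 -77.6 right,up -0.0643 0.0141
rot err [-0.006 -0.001  0.001] [ 0.5 -3.1  6.1] [-0.07  0.74  2.29  2.97  1.47 -1.55]
angle 17.5 20.5 [(11.5, 24.0), (13.0, 23.1), (14.5, 21.5), (16.0, 20.9), (17.5, 20.5), (19.0, 21.0), (20.5, 23.0), (22.0, 25.3), (23.5, 28.4)]
spoke [ 0.599 -0.057  0.197] 0.65 51.0
hub [ 0.598 -0.022  0.166] 0.82 76.0
cart [ 0.594 -0.02  -0.003] 0.57 179.0
```

step_arm(
  commands=[
    [[0, -0.4, -0.05, 0, 0, 0, 0], [0, -0.8, -0.1, 0, 0, 0, 0], [0, -1.1, -0.1, 0, 0, 0, 0], [0, -1.1, -0.1, 0, 0, 0, 0]],
  ],
)

```text
time: 9.8
tcp_pos: [0.6011, 0.0483, 0.1678]
eef_rot: [-2.171, -0.108, -2.171]
ft_force: [1.0, -0.1, 3.3]
gripper_width: 0.0003
grasp_force: 1.0
```

```bash
python3 st.py -25 30; python3 st.py -25 30 | grep -E "angle|spoke"
python3 - <<'E'
from h import *
q=shot("top"); marks(q,["spoke","valve_tip","hub"]); marks(q,["valve"],optics.spot_in)
b=[cv2.resize(q["frame"][120:220,205:325,::-1],(480,400),interpolation=cv2.INTER_CUBIC)]
q=shot("scene"); b.append(cv2.resize(q["frame"][160:255,190:266,::-1],(320,400),interpolation=cv2.INTER_CUBIC))
cv2.imwrite("pics/c3.png",np.hstack(b))
E
```

```text
cart x,r,a 0.0076 0.0652 -87.5 right,up -0.0651 0.0028
rot err [-0.006  0.     0.001] [ 1.  -0.1  3.3] [-0.07  0.77  2.29  2.97  1.49 -1.56]
angle -1.0 25.0 [(-7.0, 34.1), (-5.5, 31.0), (-4.0, 28.2), (-2.5, 25.7), (-1.0, 25.0), (0.5, 25.2), (2.0, 26.2), (3.5, 27.6), (5.0, 28.3)]
spoke [ 0.601 -0.052  0.204] 0.62 42.0
hub [ 0.601 -0.02   0.167] 0.74 54.0
cart [ 0.595 -0.018 -0.007] 0.74 180.0
angle -1.0 24.9 [(-7.0, 34.0), (-5.5, 31.0), (-4.0, 28.1), (-2.5, 25.6), (-1.0, 24.9), (0.5, 25.2), (2.0, 26.2), (3.5, 27.6), (5.0, 28.3)]
spoke [ 0.601 -0.052  0.203] 0.88 42.0
spoke [ 0.598 -0.05   0.202] 0.68
valve_tip [ 0.601 -0.02   0.165] 0.45
hub [ 0.48  -0.444 -0.   ] 0.48
```

View pics/c3.png

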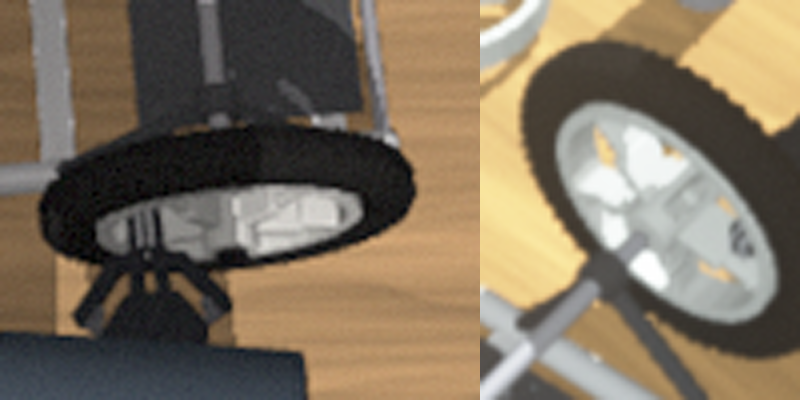

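The fingers sit in the gap under the left rim, seen at (740,240) in the right half, and the wheel is a few degrees short. I'll back out to measure with a clear view.

step_arm(
  commands=[
    [[0, 0.4, 0, 0, 0, 0, 0], [0, 0.6, 0, 0, 0, 0, 0], [0, 0.6, 0, -1.5, 0, 0, 0], [0, 0.6, 0, -3, 0, 0, 0], [0, 0.6, 0, -4.5, 0, 0, 0], [0, 0.6, 0, -6, 0, 0, 0], [0, 0.6, 0, -6, 0, 0, 0]],
  ],
)

```text
time: 11.18
tcp_pos: [0.5395, 0.0424, 0.1738]
eef_rot: [-2.174, -0.108, -2.167]
ft_force: [0.2, 0.2, -0.3]
gripper_width: 0.0004
grasp_force: 0.0
```

```bash
python3 st.py -25 30
cat > fine.py <<'E'
from ang import *
import ang
p=[shot("scene") for _ in range(4)]; p=dict(p[0],frame=np.mean([x["frame"] for x in p],0))
ms=optics.masks_of("tyre",shot("scene")); 
D=np.arange(-15,15,.5)
for v in ((.5996,-.0172,.093),(.5989,-.0181,.0956),(.6004,-.0173,.094),(.5996,-.0172,.08)):
    ang.V=v; C=angle(p,(190,160,95),D); i=C.argmin(); print(v,D[i],C[i].round(1))
    k=np.polyfit(D[max(0,i-6):i+7],C[max(0,i-6):i+7],2); print(-k[1]/2/k[0])
for n in ("scene","top"):
    e=[]
    for _ in range(4):
        q=shot(n)
        for d in optics.mark_of("spoke",q)[:1]:
            u=w(q,d["point"])-np.array([.5996,-.0172,.165]); e.append(np.degrees(np.arctan2(.0929*u[0]-.9957*u[1],u[2]))-36)
    print(n,np.round(e,1))
E
python3 fine.py
```

```text
cart x,r,a -0.0543 0.0655 -82.3 right,up -0.0649 0.0088
rot err [-0.006  0.003 -0.   ] [ 0.2  0.2 -0.3] [-0.11  0.77  2.43  2.93  1.62 -1.58]
angle -1.0 25.4 [(-7.0, 34.5), (-5.5, 31.4), (-4.0, 28.6), (-2.5, 26.0), (-1.0, 25.4), (0.5, 25.6), (2.0, 26.6), (3.5, 28.0), (5.0, 28.7)]
spoke [ 0.601 -0.05   0.201] 0.84 43.0
hub [ 0.597 -0.021  0.164] 0.95 100.0
cart [ 0.596 -0.018 -0.001] 0.77 180.0
(0.5996, -0.0172, 0.093) -0.5 25.3
-0.46689555171533065
(0.5989, -0.0181, 0.0956) -1.0 25.3
-0.19385938243493772
(0.6004, -0.0173, 0.094) -1.5 24.1
-1.4669180961880723
(0.5996, -0.0172, 0.08) -0.5 27.7
-0.10860606061192855
scene [6.1 5.9 7.6]
top [5.1 7.7 8.8 9.2]
```

```bash
cat > ov.py <<'E'
from ang import *
import sys
q=shot("scene"); roi=(198,172,72); W=roi[2]; q["frame"]=np.mean([q["frame"]]+[shot("scene")["frame"] for _ in range(3)],0)
f=np.uint8(q["frame"][172:244,198:270,::-1]); Z=400
b=cv2.resize(f,(Z,Z),interpolation=cv2.INTER_CUBIC); out=[]
for a in map(float,sys.argv[2:]):
    k=b.copy(); th=np.radians(a)
    o=cv2.resize(np.uint8(openmask(q,th,roi)*255),(Z,Z),interpolation=cv2.INTER_CUBIC)
    cv2.drawContours(k,cv2.findContours((o>127).astype(np.uint8),1,1)[0],-1,(255,0,0),1)
    for L,c in [(box(th,.006,.058,.092,.0001),(0,0,255))]+[(box(th+np.radians(x),.006,.06,.092,0)+[.016,0,0],(0,200,0)) for x in (36,108,180,252,324)]:
        P=(prj(q,tow(V,L))+.5-np.float32(roi[:2]))*Z/W; cv2.polylines(k,[np.int32(cv2.convexHull(np.float32(P)))],True,c,1)
    out.append(k)
cv2.imwrite(f"pics/{sys.argv[1]}.png",np.hstack(out))
E
python3 ov.py ov5 0 6
```

```text
(no output)
```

View pics/ov5.png

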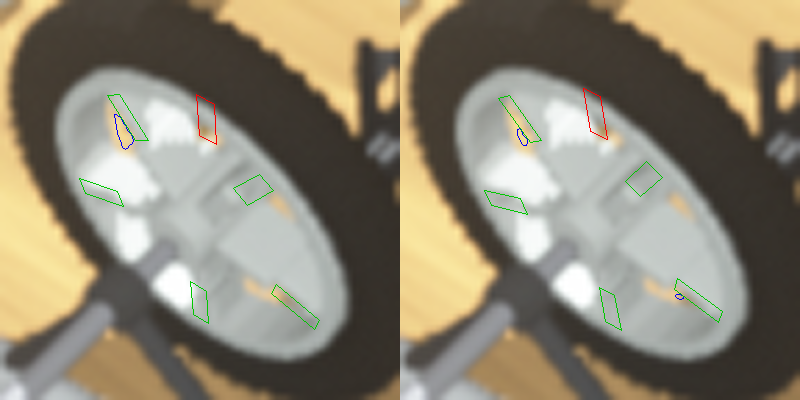

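```bash
sed -i 's/np.linspace(-.022,.022,9)/np.linspace(-RD,RD,9)/; s/S=4$/S=4; RD=.022/' ang.py
cat > fine2.py <<'E'
from ang import *
import ang,itertools,sys
A0=float(sys.argv[1]) if len(sys.argv)>1 else 0
p=[shot("scene") for _ in range(4)]; p=dict(p[0],frame=np.mean([x["frame"] for x in p],0))
D=np.arange(A0-14,A0+15,1.); res=[]
for rd,dx,dy,yw in itertools.product((.010,.016,.022),(-.004,0,.004),(-.004,0,.004),(.075,.093,.111)):
    ang.RD=rd; ang.V=(.5996+dx,-.0172+dy,yw); C=angle(p,(190,160,95),D); i=C.argmin(); res.append((C[i],D[i],rd,dx,dy,yw,D[C<C[i]+2].min(),D[C<C[i]+2].max()))
res.sort()
for r in res[:8]: print(np.round(r,3))
E
python3 fine2.py
```

```text
[ 1.6401e+01  4.0000e+00  1.6000e-02 -4.0000e-03 -4.0000e-03  7.5000e-02
  2.0000e+00  6.0000e+00]
[ 1.6415e+01  1.0000e+00  1.6000e-02  0.0000e+00  0.0000e+00  9.3000e-02
 -1.0000e+00  3.0000e+00]
[ 1.6823e+01  3.0000e+00  1.6000e-02 -4.0000e-03 -4.0000e-03  9.3000e-02
  1.0000e+00  5.0000e+00]
[1.8088e+01 2.0000e+00 1.6000e-02 0.0000e+00 0.0000e+00 7.5000e-02
 0.0000e+00 4.0000e+00]
[ 1.8431e+01  0.0000e+00  1.6000e-02  0.0000e+00  0.0000e+00  1.1100e-01
 -1.0000e+00  2.0000e+00]
[ 1.9879e+01  2.0000e+00  1.6000e-02 -4.0000e-03 -4.0000e-03  1.1100e-01
  1.0000e+00  4.0000e+00]
[ 1.9895e+01  4.0000e+00  1.6000e-02 -4.0000e-03  0.0000e+00  9.3000e-02
  2.0000e+00  6.0000e+00]
[ 1.9912e+01  3.0000e+00  1.6000e-02 -4.0000e-03  0.0000e+00  1.1100e-01
  2.0000e+00  4.0000e+00]
```

step_arm(
  commands=[
    [[0, 0.3, 0, -1.5, 0, 0, 0], [0, 0.6, 3.5, -1.5, 0, 0, 0], [0, 0.9, 7, -1.5, 0, 0, 0], [0, 0.9, 10, -1.5, 0, 0, 0], [0, 0.9, 13, -1.5, 0, 0, 0], [0, 0.9, 13, -1.5, 0, 0, 0], [0, 0.9, 13, -0.5, 0, 0, 0], [0, 0.9, 13, -0.5, 0, 0, 0]],
  ],
)

```text
time: 13.6
tcp_pos: [0.5503, -0.0872, 0.1834]
eef_rot: [-2.171, -0.109, -2.171]
ft_force: [0.2, 0.6, -0.3]
gripper_width: 0.0002
grasp_force: 0.0
```

```bash
python3 st.py -5 5 | head -2
```

```text
cart x,r,a -0.0556 0.0676 74.2 right,up 0.0651 0.0184
rot err [-0.006 -0.     0.001] [ 0.2  0.6 -0.3] [-0.53  0.73  2.37  2.51  1.53 -1.54]
```

Insert and then lower in the gap above the right spoke.

step_arm(
  commands=[
    [[0, 0, 0, 1.6, 0, 0, 0], [0, 0, 0, 3.2, 0, 0, 0], [0, 0, 0, 4.8, 0, 0, 0], [0, 0, 0, 6.4, 0, 0, 0], [0, 0, 0, 6.4, 0, 0, 0], [0, -0.4, 0, 6.4, 0, 0, 0], [0, -0.8, 0, 6.4, 0, 0, 0], [0, -0.8, 0, 6.4, 0, 0, 0]],
  ],
)

```text
time: 14.52
tcp_pos: [0.6121, -0.0808, 0.1739]
eef_rot: [-2.173, -0.107, -2.168]
ft_force: [-0.3, -0.8, 0.9]
gripper_width: 0.0001
grasp_force: 0.0
```

step_arm(
  commands=[
    [[0, -0.2, 0, 0, 0, 0, 0], [0, -0.2, 0, 0, 0, 0, 0], [0, -0.2, 0, 0, 0, 0, 0]],
  ],
)

```text
time: 14.77
tcp_pos: [0.6127, -0.0812, 0.1729]
eef_rot: [-2.172, -0.108, -2.17]
ft_force: [1.1, -0.3, -0.2]
gripper_width: 0.0001
grasp_force: 0.0
```

step_arm(
  commands=[
    [[0, -0.2, 0, 0, 0, 0, 0], [0, -0.2, 0, 0, 0, 0, 0], [0, -0.2, 0, 0, 0, 0, 0]],
  ],
)

```text
time: 15.02
tcp_pos: [0.6129, -0.0811, 0.1711]
eef_rot: [-2.171, -0.108, -2.17]
ft_force: [-0.1, -0.3, 0.2]
gripper_width: 0.0004
grasp_force: 0.0
```

```bash
python3 st.py -5 5 | head -2
```

```text
cart x,r,a 0.0073 0.0651 84.6 right,up 0.0648 0.0061
rot err [-0.006  0.     0.   ] [-0.1 -0.3  0.2] [-0.43  0.77  2.23  2.61  1.44 -1.5 ]
```

step_arm(
  commands=[
    [[0, -0.2, 0, 0, 0, 0, 0], [0, -0.2, 0, 0, 0, 0, 0], [0, -0.2, 0, 0, 0, 0, 0]],
  ],
)

```text
time: 15.52
tcp_pos: [0.6129, -0.081, 0.169]
eef_rot: [-2.171, -0.108, -2.17]
ft_force: [0.7, 0.1, 0.7]
gripper_width: 0.0001
grasp_force: 0.0
```

step_arm(
  commands=[
    [[0, -0.15, 0, 0, 0, 0, 0], [0, -0.15, 0, 0, 0, 0, 0], [0, -0.15, 0, 0, 0, 0, 0]],
  ],
)

```text
time: 15.77
tcp_pos: [0.6129, -0.081, 0.1675]
eef_rot: [-2.171, -0.108, -2.17]
ft_force: [-0.3, -0.3, -0.0]
gripper_width: -0.0001
grasp_force: 0.0
```

```bash
python3 st.py -5 5 | head -2
```

```text
cart x,r,a 0.0073 0.0648 87.8 right,up 0.0648 0.0025
rot err [-0.006  0.001  0.   ] [-0.3 -0.3 -0. ] [-0.43  0.78  2.23  2.61  1.45 -1.5 ]
```

step_arm(
  commands=[
    [[0, -0.2, 0, 0, 0, 0, 0], [0, -0.2, 0, 0, 0, 0, 0], [0, -0.2, 0, 0, 0, 0, 0]],
  ],
)

```text
time: 16.27
tcp_pos: [0.6129, -0.081, 0.1654]
eef_rot: [-2.171, -0.108, -2.17]
ft_force: [-0.4, -0.2, -0.0]
gripper_width: -0.0001
grasp_force: 0.0
```

step_arm(
  commands=[
    [[0, -0.15, 0, 0, 0, 0, 0], [0, -0.15, 0, 0, 0, 0, 0], [0, -0.15, 0, 0, 0, 0, 0]],
  ],
)

```text
time: 16.52
tcp_pos: [0.6129, -0.081, 0.164]
eef_rot: [-2.171, -0.108, -2.17]
ft_force: [0.3, -0.2, 0.3]
gripper_width: 0.0
grasp_force: 0.0
```

step_arm(
  commands=[
    [[0, -0.15, 0, 0, 0, 0, 0], [0, -0.15, 0, 0, 0, 0, 0], [0, -0.15, 0, 0, 0, 0, 0]],
  ],
)

```text
time: 16.77
tcp_pos: [0.6129, -0.081, 0.1625]
eef_rot: [-2.171, -0.108, -2.17]
ft_force: [-0.1, -0.2, -0.3]
gripper_width: 0.0001
grasp_force: 0.0
```

```bash
python3 st.py -5 5 | head -2
```

```text
cart x,r,a 0.0073 0.0648 92.2 right,up 0.0648 -0.0025
rot err [-0.006  0.001  0.   ] [-0.1 -0.2 -0.3] [-0.43  0.79  2.22  2.61  1.46 -1.51]
```

step_arm(
  commands=[
    [[0, -0.2, 0, 0, 0, 0, 0], [0, -0.2, 0, 0, 0, 0, 0], [0, -0.2, 0, 0, 0, 0, 0]],
  ],
)

```text
time: 17.27
tcp_pos: [0.613, -0.0811, 0.1607]
eef_rot: [-2.171, -0.108, -2.171]
ft_force: [-0.5, 0.5, 1.5]
gripper_width: 0.0001
grasp_force: 0.7
```

step_arm(
  commands=[
    [[0, -0.15, 0, 0, 0, 0, 0], [0, -0.15, 0, 0, 0, 0, 0], [0, -0.15, 0, 0, 0, 0, 0]],
  ],
)

```text
time: 17.52
tcp_pos: [0.613, -0.081, 0.1595]
eef_rot: [-2.17, -0.109, -2.171]
ft_force: [-1.1, 0.4, 4.2]
gripper_width: 0.0
grasp_force: 1.9
```

step_arm(
  commands=[
    [[0, -0.15, 0, 0, 0, 0, 0], [0, -0.15, 0, 0, 0, 0, 0], [0, -0.15, 0, 0, 0, 0, 0]],
  ],
)

```text
time: 17.77
tcp_pos: [0.613, -0.0812, 0.1575]
eef_rot: [-2.172, -0.108, -2.17]
ft_force: [0.4, 0.3, 2.3]
gripper_width: -0.0001
grasp_force: 1.3
```

```bash
python3 st.py -5 5 | head -2
```

```text
cart x,r,a 0.0074 0.0654 96.5 right,up 0.0649 -0.0075
rot err [-0.006  0.001  0.   ] [0.4 0.3 2.3] [-0.43  0.8   2.22  2.61  1.47 -1.51]
```

step_arm(
  commands=[
    [[0, 0.8, 0, 0, 0, 0, 0], [0, 1.6, 0, 0, 0, 0, 0], [0, 1.6, 0, -2, 0, 0, 0], [0, 1.6, 0, -4, 0, 0, 0], [0, 1.6, 0, -6, 0, 0, 0], [0, 1.6, 0, -7.5, 0, 0, 0], [0, 1.6, 0, -7.5, 0, 0, 0], [0, 1.8, -3.5, -7.5, 0, 0, 0], [0, 2, -7, -7.5, 0, 0, 0], [0, 2.2, -10, -7.5, 0, 0, 0]],
  ],
)

```text
time: 18.85
tcp_pos: [0.5285, 0.0117, 0.18]
eef_rot: [-2.172, -0.107, -2.172]
ft_force: [1.4, -0.4, -0.2]
gripper_width: -0.0001
grasp_force: 0.0
```

step_arm(
  commands=[
    [[0, 0, -3, 0, 0, 0, 0], [0, 0, -3, 0, 0, 0, 0], [0, 0, -3, 1, 0, 0, 0], [0, 0, -3, 1, 0, 0, 0]],
  ],
)

```text
time: 19.18
tcp_pos: [0.5369, 0.0429, 0.1804]
eef_rot: [-2.168, -0.111, -2.171]
ft_force: [0.1, -0.2, 0.1]
gripper_width: -0.0
grasp_force: 0.0
```

```bash
python3 st.py -5 15; python3 fine2.py
```

```text
cart x,r,a -0.0569 0.0674 -76.8 right,up -0.0657 0.0154
rot err [-0.008 -0.002  0.001] [ 0.1 -0.2  0.1] [-0.11  0.75  2.44  2.93  1.62 -1.58]
angle 2.5 25.8 [(-3.5, 30.3), (-2.0, 27.3), (-0.5, 26.3), (1.0, 25.9), (2.5, 25.8), (4.0, 26.4), (5.5, 27.2), (7.0, 27.9), (8.5, 28.7)]
spoke [ 0.598 -0.05   0.202] 0.81 41.0
hub [ 0.599 -0.017  0.167] 0.91 -9.0
cart [ 0.594 -0.019 -0.005] 0.59 179.0
[ 1.4759e+01  5.0000e+00  1.6000e-02 -4.0000e-03 -4.0000e-03  7.5000e-02
  4.0000e+00  7.0000e+00]
[ 1.5575e+01  4.0000e+00  1.6000e-02 -4.0000e-03 -4.0000e-03  9.3000e-02
  3.0000e+00  6.0000e+00]
[1.7363e+01 3.0000e+00 1.6000e-02 0.0000e+00 0.0000e+00 9.3000e-02
 1.0000e+00 5.0000e+00]
[ 1.8589e+01  4.0000e+00  1.6000e-02 -4.0000e-03  0.0000e+00  1.1100e-01
  3.0000e+00  6.0000e+00]
[1.869e+01 4.000e+00 1.600e-02 0.000e+00 0.000e+00 7.500e-02 1.000e+00
 6.000e+00]
[ 1.8862e+01  5.0000e+00  1.6000e-02 -4.0000e-03  0.0000e+00  9.3000e-02
  3.0000e+00  7.0000e+00]
[ 1.901e+01  4.000e+00  1.600e-02 -4.000e-03 -4.000e-03  1.110e-01
  2.000e+00  6.000e+00]
[1.9066e+01 2.0000e+00 1.6000e-02 0.0000e+00 0.0000e+00 1.1100e-01
 1.0000e+00 5.0000e+00]
```

step_arm(
  commands=[
    [[0, 0, 0.1, 1.6, 0, 0, 0], [0, 0, 0.1, 3.2, 0, 0, 0], [0, 0, 0.1, 4.8, 0, 0, 0], [0, 0, 0.1, 6.4, 0, 0, 0], [0, -0.4, 0.1, 6.4, 0, 0, 0], [0, -0.8, 0.1, 6.4, 0, 0, 0], [0, -1.1, 0.1, 6.4, 0, 0, 0], [0, -1.3, 0.1, 6.4, 0, 0, 0], [0, -1.4, 0.1, 6.4, 0, 0, 0], [0, -1.4, 0.1, 6.4, 0, 0, 0]],
  ],
)

```text
time: 20.47
tcp_pos: [0.5987, 0.0469, 0.1652]
eef_rot: [-2.172, -0.108, -2.17]
ft_force: [0.1, -1.5, 3.0]
gripper_width: -0.0001
grasp_force: 1.4
```

```bash
python3 st.py -5 15|head -2
```

```text
cart x,r,a 0.005 0.0639 -89.8 right,up -0.0639 0.0002
rot err [-0.006  0.001  0.   ] [ 0.1 -1.5  3. ] [-0.08  0.78  2.29  2.97  1.5  -1.56]
```

step_arm(
  commands=[
    [[0, -0.1, 0, 0, 0, 0, 0], [0, -0.1, 0, 0, 0, 0, 0], [0, -0.1, 0, 0, 0, 0, 0]],
  ],
)

```text
time: 20.97
tcp_pos: [0.5991, 0.0473, 0.1647]
eef_rot: [-2.171, -0.109, -2.17]
ft_force: [-3.0, 0.8, 4.1]
gripper_width: -0.0002
grasp_force: 1.9
```

step_arm(
  commands=[
    [[0, 0.7, 0, 0, 0, 0, 0], [0, 1.4, 0, 0, 0, 0, 0], [0, 1.4, 0, -2, 0, 0, 0], [0, 1.4, 0, -4, 0, 0, 0], [0, 1.4, 0, -6, 0, 0, 0], [0, 1.4, 0, -7.5, 0, 0, 0], [0, 1.4, 0, -7.5, 0, 0, 0], [0, 1.4, 3.5, -7.5, 0, 0, 0], [0, 1.4, 7, -7.5, 0, 0, 0], [0, 1.4, 10, -7.5, 0, 0, 0]],
  ],
)

```text
time: 21.8
tcp_pos: [0.5351, -0.0607, 0.1788]
eef_rot: [-2.171, -0.112, -2.17]
ft_force: [1.3, 0.1, 0.4]
gripper_width: -0.0002
grasp_force: 0.0
```

step_arm(
  commands=[
    [[0, 0, 2.8, 0, 0, 0, 0], [0, 0, 2.8, 0, 0, 0, 0], [0, 0, 2.8, 1, 0, 0, 0], [0, 0, 2.8, 1, 0, 0, 0]],
  ],
)

```text
time: 22.13
tcp_pos: [0.5487, -0.0866, 0.1792]
eef_rot: [-2.171, -0.11, -2.172]
ft_force: [0.1, 0.9, -0.4]
gripper_width: -0.0003
grasp_force: 0.0
```

```bash
python3 st.py -15 15; python3 fine2.py|head -6; python3 fine.py|tail -2; python3 ov.py ov7 0 4
```

```text
cart x,r,a -0.0571 0.0659 77.5 right,up 0.0643 0.0142
rot err [-0.006 -0.001  0.002] [ 0.1  0.9 -0.4] [-0.53  0.74  2.37  2.51  1.54 -1.55]
angle -3.0 18.5 [(-9.0, 27.4), (-7.5, 23.8), (-6.0, 21.3), (-4.5, 19.3), (-3.0, 18.5), (-1.5, 19.5), (0.0, 21.4), (1.5, 23.7), (3.0, 25.7)]
spoke [ 0.598 -0.051  0.21 ] 0.95 36.0
valve_tip [ 0.597 -0.018 -0.004] 0.34 180.0
hub [ 0.6   -0.02   0.164] 0.61 104.0
cart [ 0.593 -0.018 -0.003] 0.83 180.0
[14.564 -2.     0.016  0.     0.     0.093 -4.     0.   ]
[ 1.5333e+01 -8.0000e+00  2.2000e-02  4.0000e-03  0.0000e+00  1.1100e-01
 -1.0000e+01 -6.0000e+00]
[ 1.5369e+01 -6.0000e+00  2.2000e-02  4.0000e-03  4.0000e-03  1.1100e-01
 -9.0000e+00 -4.0000e+00]
[15.387 -1.     0.016  0.     0.     0.075 -3.     1.   ]
scene [2.4 1.8 0.4]
top [2.  3.6 4.1 4.2]
```

View pics/ov7.png

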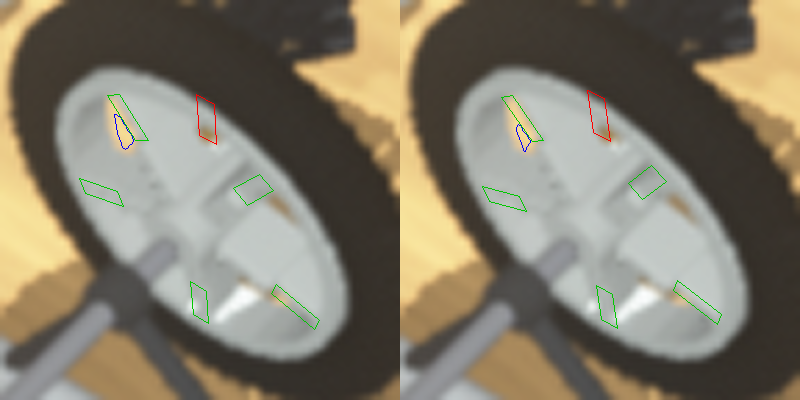

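The left overlay, drawn at 0°, puts the valve box on the brass spot at (208,140). I'll check symmetry with a light touch on the right spoke.

step_arm(
  commands=[
    [[0, 0, 0, 1.6, 0, 0, 0], [0, 0, 0, 3.2, 0, 0, 0], [0, 0, 0, 4.8, 0, 0, 0], [0, 0, 0, 6.4, 0, 0, 0], [0, -0.4, 0, 6.4, 0, 0, 0], [0, -0.8, 0, 6.4, 0, 0, 0], [0, -1, 0, 6.4, 0, 0, 0], [0, -1.1, 0, 6.4, 0, 0, 0], [0, -1.1, 0, 6.4, 0, 0, 0], [0, -1.1, 0, 6.4, 0, 0, 0]],
  ],
)

```text
time: 24.72
tcp_pos: [0.6104, -0.0805, 0.1674]
eef_rot: [-2.172, -0.107, -2.17]
ft_force: [-0.4, -0.0, 0.4]
gripper_width: 0.0004
grasp_force: 0.0
```

step_arm(
  commands=[
    [[0, -0.1, 0, 0, 0, 0, 0], [0, -0.1, 0, 0, 0, 0, 0], [0, -0.1, 0, 0, 0, 0, 0]],
  ],
)

```text
time: 24.97
tcp_pos: [0.6108, -0.0803, 0.1667]
eef_rot: [-2.171, -0.108, -2.17]
ft_force: [-0.4, 0.5, 0.2]
gripper_width: -0.0001
grasp_force: 0.0
```

step_arm(
  commands=[
    [[0, -0.1, 0, 0, 0, 0, 0], [0, -0.1, 0, 0, 0, 0, 0], [0, -0.1, 0, 0, 0, 0, 0]],
  ],
)

```text
time: 25.22
tcp_pos: [0.6108, -0.0802, 0.1656]
eef_rot: [-2.171, -0.108, -2.17]
ft_force: [-0.6, 0.3, -0.5]
gripper_width: 0.0002
grasp_force: 0.0
```

```bash
python3 st.py -15 15|head -2
```

```text
cart x,r,a 0.0053 0.0638 89.5 right,up 0.0638 0.0006
rot err [-0.006  0.     0.   ] [-0.6  0.3 -0.5] [-0.43  0.78  2.23  2.61  1.46 -1.5 ]
```

step_arm(
  commands=[
    [[0, -0.1, 0, 0, 0, 0, 0], [0, -0.1, 0, 0, 0, 0, 0], [0, -0.1, 0, 0, 0, 0, 0]],
  ],
)

```text
time: 25.72
tcp_pos: [0.6108, -0.0802, 0.1646]
eef_rot: [-2.171, -0.108, -2.17]
ft_force: [-0.5, 0.4, -0.4]
gripper_width: 0.0
grasp_force: 0.0
```

```bash
python3 st.py -15 15|head -2
```

```text
cart x,r,a 0.0053 0.0638 90.4 right,up 0.0638 -0.0004
rot err [-0.006  0.     0.   ] [-0.5  0.4 -0.4] [-0.43  0.78  2.23  2.61  1.46 -1.51]
```

step_arm(
  commands=[
    [[0, -0.1, 0, 0, 0, 0, 0], [0, -0.1, 0, 0, 0, 0, 0], [0, -0.1, 0, 0, 0, 0, 0]],
  ],
)

```text
time: 26.22
tcp_pos: [0.6109, -0.0802, 0.1641]
eef_rot: [-2.17, -0.109, -2.172]
ft_force: [-2.2, 0.1, 4.4]
gripper_width: -0.0001
grasp_force: 2.1
```

```bash
python3 st.py -15 15|head -2
```

```text
cart x,r,a 0.0054 0.0638 90.8 right,up 0.0638 -0.0009
rot err [-0.006 -0.001  0.001] [-2.2  0.1  4.4] [-0.43  0.79  2.23  2.61  1.46 -1.51]
```

Both sides make contact at the same height within 0.5 mm, so the valve is at the top. I'll back out.

step_arm(
  commands=[
    [[0, 0.6, 0, 0, 0, 0, 0], [0, 1.2, 0, 0, 0, 0, 0], [0, 1.2, 0, -2, 0, 0, 0], [0, 1.2, 0, -4, 0, 0, 0], [0, 1.2, 0, -6, 0, 0, 0], [0, 1.2, 0, -8, 0, 0, 0], [0, 1.2, 0, -9, 0, 0, 0], [0, 1.2, 0, -9, 0, 0, 0], [0, 1.2, 0, -9, 0, 0, 0], [0, 1.2, 0, -9, 0, 0, 0]],
  ],
)

```text
time: 27.3
tcp_pos: [0.5221, -0.0894, 0.1759]
eef_rot: [-2.171, -0.109, -2.171]
ft_force: [0.1, 0.2, -0.8]
gripper_width: -0.0001
grasp_force: 0.0
```

```bash
python3 st.py -15 15; python3 fine2.py|head -2; python3 -c "
from h import *
marks(shot('scene'),['tin','jigger','pump','spare','tyre']); print(readout.read_state()['joint_velocities'].round(3)); print(arm.close_job())"
```

```text
cart x,r,a -0.0838 0.0656 80.5 right,up 0.0647 0.0109
rot err [-0.006 -0.     0.001] [ 0.1  0.2 -0.8] [-0.59  0.76  2.42  2.46  1.6  -1.59]
angle -3.0 20.1 [(-9.0, 29.3), (-7.5, 25.7), (-6.0, 23.3), (-4.5, 21.0), (-3.0, 20.1), (-1.5, 20.8), (0.0, 22.6), (1.5, 24.8), (3.0, 26.7)]
spoke [ 0.601 -0.05   0.205] 0.82 39.0
hub [ 0.599 -0.022  0.166] 0.55 73.0
cart [ 0.594 -0.018 -0.006] 0.68 180.0
[15.434 -2.     0.016  0.     0.     0.093 -3.     1.   ]
[ 1.6302e+01 -1.0000e+00  1.6000e-02  0.0000e+00  0.0000e+00  7.5000e-02
tin [ 0.278 -0.285 -0.001] 0.56
jigger [ 0.365  0.22  -0.001] 0.76
pump [0.307 0.452 0.002] 0.79
spare [ 0.6   -0.021  0.164] 0.6
spare [ 0.478 -0.452  0.   ] 0.56
tyre [ 0.594 -0.018  0.166] 0.77
[-0.001  0.001 -0.001 -0.001 -0.    -0.001]
the job is handed in; nothing more can be done
None
```

Job handed in: the valve is at the top to within about 0.5° by touch (camera estimates within 3°), the wheel is standing still with the arm clear, and neither the cart nor the bystanders moved measurably.

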